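Pass box: feel the inner door shut, then open the outer hatch

TASK

The dry-goods chest must never stand open to the damp room. First push down on the round knob of the pass box's inner door, firmly and for a moment, until you feel it is fully shut; only then slide the pass box's outer hatch fully open, away from the chest, and let go of it.

Things in the scene. Friction and masses are not known exactly. Their poses are not given: they have to be found in the camera images.
- dry_chest: Fixed white chest (340 x 360 mm, 200 mm high) with a grey pass box on its -y side. Origin: on the bench under the pass box's middle; z up, y level towards the chest, whose wall is at y = 180 mm. A knob like the inner door's, on the chest's top, is only a vent. A jar on it reaches 300 mm. Jars and a loose box with a bar like the hatch's, up to 125 mm high, stand around, not part of the job.
- inner_door: Upright aluminium plate 150 x 10 mm in a slot between hatch and chest, with a dark round knob 40 mm across, 18 mm high on top. Origin: centre of the knob's flat top, 122 mm from the shut hatch's bar towards the chest; z up, y to the chest. 190 mm above the bench when fully shut; starts 0 to 30 mm higher, stays where left, sinks under 1 to 2 N to a firm stop. Feel it with 6 to 20 N for 0.3 s.
- outer_hatch (a joint): How far the outer hatch is slid open, in m: 0 shut (as it starts), 0.12 fully open against its stop. It slides level, away from the chest (along -y of hatch_grip), takes about 3 N and stays where it is left.
- hatch_grip (a point): Centre of the top of the outer hatch's bar, 168 mm above the bench; moves with the hatch. The hatch is an aluminium cover 174 x 196 x 8 mm on top of the pass box, upper face 134 mm above the bench. The dark bar stands on its middle: 90 mm along x, 14 mm thick along y, 34 mm high, clear on all sides. z up, y level towards the chest and inner door; the hatch opens along -y.

How it is judged:
On the way, in this order (a step that is already met when the one before it is completed fails the run):
1. with the outer hatch still shut, the fingers press on the inner door (over 3 N for 0.2 s) while it is fully shut (within 4 mm) (contact force between the fingers and inner_door above 3 N and height (world z) of inner_door below 0.194 m and value of joint outer_hatch below 0.01 m), for 0.2 s.
2. the outer hatch is slid fully open (at least 105 of 120 mm) (value of joint outer_hatch above 0.105 m), for 0.2 s.
At the end, for the whole second after the job is handed in: The outer hatch is fully open (at least 105 of its 120 mm), the inner door is shut (its knob's top no more than 6 mm above its shut height of 190 mm) and the robot has let go of both (value of joint outer_hatch above 0.105 m and height (world z) of inner_door below 0.196 m); the robot touches nothing.
It fails at once if the outer hatch is open by more than 15 mm while the inner door is more than 6 mm from shut (value of joint outer_hatch above 0.015 m and height (world z) of inner_door above 0.196 m).
It also fails if it takes over 40 s, if anything falls off the work surface, if the arm or the gripper's body presses on something with over 40 N, if the wrist force passes 120 N, or if a joint passes its speed limit or range.

ROBOT

A 6-joint arm with a two-finger parallel gripper is mounted at the origin on the work surface. World frame = base frame: x ahead of the robot, y to its left, z up, the work surface at z = 0. Lengths are in m, angles in rad, forces in N, time in s.
With the tool pointing down it reaches from about 0.25 to 0.775 m from the base axis. Payload 8.9 kg.
Tool frame: the origin (TCP) lies on the centre line of the jaws, within the pads' length; the fingertips stand 17 mm ahead of it and the grasp point (between the pads) lies 2 mm behind it (tip_reach is the distance from the TCP to the fingertips, in m); z points along the fingers, y is the direction in which the jaws open and shut (so a half turn about z gives the same grasp; the last joint's range is limited). The gripper opens to 85 mm and grips with 20 to 120 N. Pads are 22 mm wide; open, the fingers measure 114 mm over their backs; the gripper's body (76 mm by 85 mm) begins 54 mm behind the grasp point. The pads swing forward as they close: fully open they stand 13 mm farther back than shut.
Start: joints at [-1.383, 0.291, -0.153, 1.127, 0, 1.431], TCP at [0.169, -0.497, 0.248] pointing down, gripper open.
Joint ranges: [-2.52, 2.52], [-0.91, 1.74], [-1.3, 1.37], [-1.96, 2.02], [-1.52, 1.47], [-3.14, 3.14]. Speed limits (rad/s): [2.22, 2.22, 2.79, 3.14, 3.14, 3.14].

INTERFACE

Orientations are given as a 3x3 rotation matrix whose columns are the frame's x, y, z axes.
In Python, from cell import * gives the robot as it stands.
- The arm moves only by the tool jog_arm, never from a script. Its argument "moves" is a list of rows, each an object with "jaw": the opening, from -1 (shut) to 1 (fully open), so that 0 is half open; "delta_pos": the shift along the tool's x, y, z in m, a list of three; "dr": the turn, a rotation vector about the tool's x, y, z in rad, a list of three. A call has 1 to 12 rows; each row shifts and turns the pose as measured when the row begins, along the tool's axes as they then stand; what a row does not reach is not made up. A row lasts 1/12 s, in which the tool goes at most 41.7 mm and 7.16 degrees, less where a joint would pass 70% of its speed; a pose out of reach is approached as far as the arm can. A call is refused whole if a number of a shift passes 0.0417 or a number of a turn 0.125, either way. A call with a gripper value outside its range is refused whole. The fingers move at their own pace and stop on an object; "force" is the grip in N (left out, the last holds). Time passes only in rows, so rows that do not move let the fingers close. It gives the time, the measured TCP pose, the force and the opening at its end, in the units of the state.
- get_state(): the state, without advancing time (a new reading comes with each control period).
- grab_frame(name): name is "side" or "top" or "wrist"; returns the picture (400x640x3 uint8, red, green, blue); there is no depth.
- get_calibration(name): a dict with "K" (3x3 intrinsics, pixels), "extrinsics" (4x4, takes a point from world to camera coordinates); the wrist camera has in their place "T_tool_cam" (4x4, takes a point from camera to tool coordinates, whose origin is the TCP and whose axes are the flange's). Camera axes: x right, y down, z forward; pixel columns grow to the right and rows downward; lengths in m; the calibration is good to about 2 mm. The wrist camera is an equidistant fisheye: a pixel r from the principal point sees the ray r / f radians off the axis. A picture is of the moment at which its call begins: read the wrist's pose just before it. get_calibration takes no time and is no camera call.
- sign_off(): hands the job in, once; it reports no verdict.
Trained networks look in the newest picture that a camera, given by its name, has taken for a name from the list of things; names that differ only in an ending like _2 or _b are one class to them, and where a whole thing is asked for, a point or a joint stands for the part that bears it (a point fixed in the world has none). Each returns a list of dicts, best first, with "confidence" (0 to 1); they miss things now and then, are a little off and sometimes report something else, mostly with a low value. They report only what shows in the picture. A call takes as long as a camera call.
- boxes_of(camera, label): "position" ([row, column] as shares, 0 to 1, of the picture: columns of its width, rows of its height, amid what is visible of it).
The state is a dict: "clock": time; "joints": joint angles; "qvel": joint speeds; "joint_efforts": joint torques, N m; "eef_pos": TCP position; "eef_rot": TCP orientation; "wrist_force": force on the tool from outside, world axes, zero at the start; "moment": the same for the moment, N m; "gripper_width": finger opening in m.
Only numpy, scipy, OpenCV 4.12 (cv2) and the standard library are available. Lean on these libraries where they do the work, as an engineer would, in place of code of your own. Each camera call takes 0.05 s, during which the arm holds its last target.

## Working session

There is one attempt and no reset: what is moved stays moved. The work goes in short steps, Python scripts to look and compute and a tool call to move; the robot and the scene stay as the last step left them, time stands still between calls to the robot, and variables do not carry over. Pictures are saved under pics/ and viewed, and the job is handed in when it is done.

Besides the shell and the picture viewer there is one more tool, called after "Emit:" as a command line: name --argument value ..., lists and objects as JSON in quotes. jog_arm: Moves the arm, as the interface text tells. Its arguments: {"type":"object","properties":{"moves":{"type":"array"},"force":{"type":"number"}},"required":["moves"]}

```bash
mkdir -p pics; ls; python3 - <<'E'
from cell import *
import cv2
s=get_state(); print(s)
for n in ["side","top","wrist"]:
    im=grab_frame(n); cv2.imwrite(f"pics/{n}0.png",im[:,:,::-1])
    c=get_calibration(n); print(n,{k:np.round(v,4).tolist() if 0 else v for k,v in c.items()})
    for l in ["inner_door","hatch_grip","outer_hatch","dry_chest"]:
        try: print(n,l,boxes_of(n,l)[:4])
        except Exception as e: print(l,e)
E
```

```text
pics
{'clock': 0.0, 'joints': array([-1.38326382e+00,  2.91286713e-01, -1.54110504e-01,  1.12670897e+00,
        1.42960631e-05,  1.43145604e+00]), 'qvel': array([ 6.06674965e-04, -3.01780600e-04,  1.05386643e-03,  7.45122626e-04,
        9.71768527e-05, -5.21136179e-04]), 'joint_efforts': array([ 1.65712398e-03, -5.37147510e+01,  3.31370437e+01,  1.62022799e-02,
        5.29181852e-05,  1.57270728e-05]), 'eef_pos': array([ 0.16847878, -0.49679716,  0.24773486]), 'eef_rot': array([[ 9.47051091e-01,  3.21082820e-01, -2.30157977e-04],
       [ 3.21082843e-01, -9.47050234e-01,  1.28955632e-03],
       [ 1.96083216e-04, -1.29517550e-03, -9.99999142e-01]]), 'wrist_force': array([ 0.19183904, -0.29184422, -0.19328872]), 'moment': array([0.00593229, 0.03808833, 0.03013289]), 'gripper_width': 0.0857313618950674}
side {'K': array([[389.94584153,   0.        , 322.42334529],
       [  0.        , 389.94584153, 196.94952597],
       [  0.        ,   0.        ,   1.        ]]), 'extrinsics': array([[ 0.99493856, -0.0998681 ,  0.01111857, -0.55935676],
       [-0.07654403, -0.82492248, -0.560039
[... 1063 characters left out ...]
, 0.6478], 'confidence': 0.57}]
top dry_chest [{'position': [0.371, 0.3902], 'confidence': 0.78}]
wrist {'K': array([[309.70691629,   0.        , 316.86329746],
       [  0.        , 309.70691629, 201.34243412],
       [  0.        ,   0.        ,   1.        ]]), 'T_tool_cam': array([[-2.06353190e-04, -9.60665262e-01, -2.77708862e-01,
         6.88832275e-02],
       [ 9.99999974e-01, -1.70538784e-04, -1.53118985e-04,
        -4.98852690e-04],
       [ 9.97359579e-05, -2.77708886e-01,  9.60665272e-01,
        -1.25444090e-01],
       [ 0.00000000e+00,  0.00000000e+00,  0.00000000e+00,
         1.00000000e+00]])}
wrist inner_door []
wrist hatch_grip []
wrist outer_hatch []
wrist dry_chest []
```

View pics/side0.png

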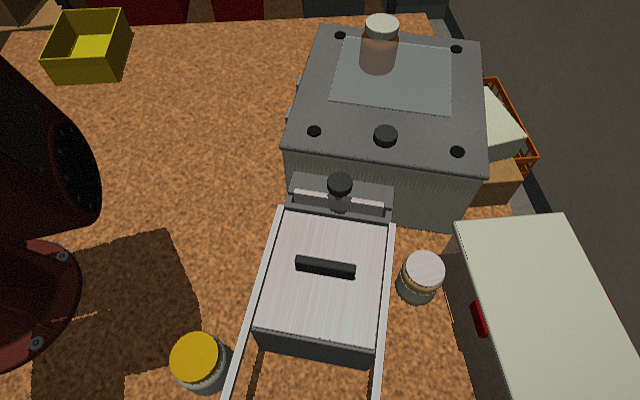

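View pics/top0.png

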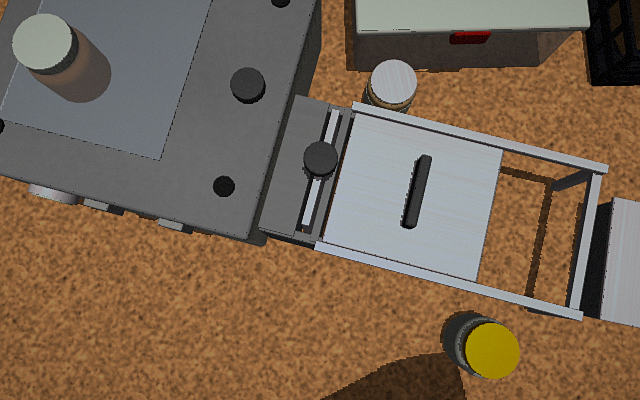

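View pics/wrist0.png

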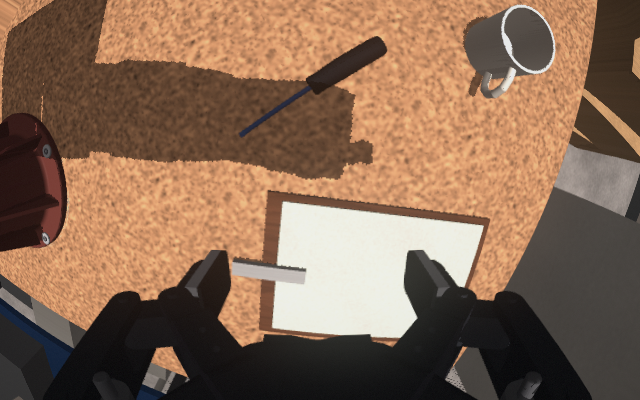

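The side view shows the knob at about (340,183) and the bar at about (325,266). The top view shows the knob at about (320,158) and the bar from (426,157) to (408,226). The vent knob sits on the chest itself, at (385,134) in the side view and (248,85) in the top view. I'll zoom in for accurate points.

```bash
python3 - <<'E'
import cv2,numpy as np
a=cv2.imread("pics/side0.png");b=cv2.imread("pics/top0.png")
A=cv2.resize(a[160:290,270:400],None,fx=4,fy=4,interpolation=cv2.INTER_CUBIC)
B=cv2.resize(b[130:240,290:440],None,fx=4,fy=4,interpolation=cv2.INTER_CUBIC)
for n,x in(("zs",A),("zt",B)):
    cv2.imwrite(f"pics/{n}.png",cv2.convertScaleAbs(x,alpha=1.6,beta=25))
E
```

```text
(no output)
```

View pics/zs.png

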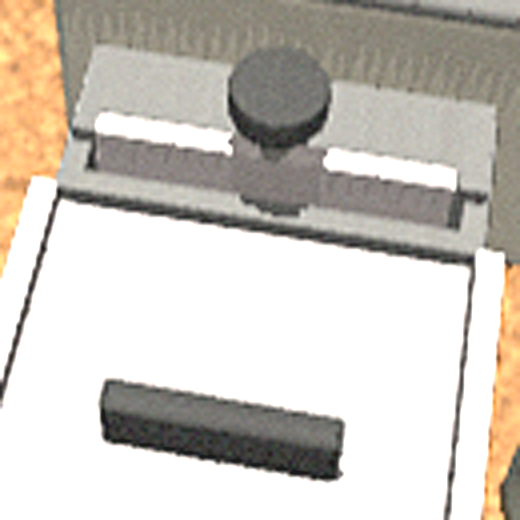

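View pics/zt.png

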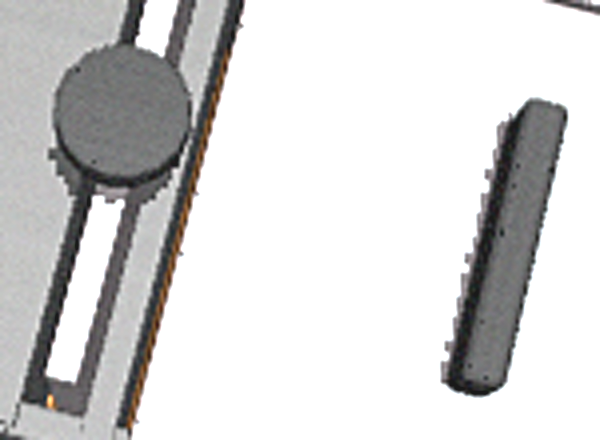

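```bash
cat > h.py <<'E'
from cell import *
import numpy as np, cv2
C={n:get_calibration(n) for n in("side","top","wrist")}
def tri(ps,pt):
    P=[C[n]["K"]@C[n]["extrinsics"][:3] for n in("side","top")]
    X=cv2.triangulatePoints(P[0],P[1],np.array(ps,float).reshape(2,1),np.array(pt,float).reshape(2,1)).ravel()
    X=X[:3]/X[3]
    r=[]
    for p,q in zip(P,(ps,pt)):
        y=p@np.r_[X,1]; r.append(np.round(y[:2]/y[2]-q,1))
    return X,r
def plane(n,px,z):
    c=C[n];R=c["extrinsics"][:3,:3];t=c["extrinsics"][:3,3]
    o=-R.T@t; d=R.T@np.linalg.inv(c["K"])@np.r_[px,1]
    return o+d*(z-o[2])/d[2]
E
python3 - <<'E'
from h import *
k,r=tri((339.75,180.75),(320.5,157.5));print("knob",k,r)
b,r=tri((325.75,261.5),(418.5,191.25));print("bar",b,r)
e1=plane("top",(426.2,157),.168);e2=plane("top",(410.8,226.2),.168);print(e1,e2,np.linalg.norm(e1-e2))
f1=plane("side",(270+104.5/4,160+387/4),.168);f2=plane("side",(270+342/4,160+427/4),.168);print(f1,f2,np.linalg.norm(f1-f2))
for d in((e1-e2),(f2-f1)): print("x-axis deg",np.degrees(np.arctan2(d[1],d[0])))
d=k-b;print("bar->knob",np.linalg.norm(d[:2]),np.degrees(np.arctan2(d[1],d[0])))
s=get_state();R=s["eef_rot"];print(s["clock"],"knob in tool",R.T@(k-s["eef_pos"]),"bar",R.T@(b-s["eef_pos"]))
E
```

```text
knob [0.59386942 0.06702979 0.20179167] [array([ 0.1, -0. ]), array([0. , 0.1])]
bar [ 0.55885751 -0.04991463  0.1653794 ] [array([-0.9,  0.3]), array([-0.1, -0.7])]
[ 0.59944529 -0.06128812  0.168     ] [ 0.51582777 -0.03791795  0.168     ] 0.08682197249416629
[ 0.51783334 -0.03924068  0.168     ] [ 0.60182555 -0.06302998  0.168     ] 0.08729617053320034
x-axis deg -15.61508660636197
x-axis deg -15.8138272515025
bar->knob 0.12207305005459013 73.33285878507515
0.75 knob in tool [ 0.58394568 -0.39782644  0.0465432 ] bar [ 0.51324521 -0.29831032  0.08295294]
```

Emit:
jog_arm --moves '[{"jaw":-1,"delta_pos":[0,0,-0.006],"dr":[0,0,-0.121]},{"jaw":-1,"delta_pos":[0,0,-0.006],"dr":[0,0,-0.121]},{"jaw":-1,"delta_pos":[0,0,-0.006],"dr":[0,0,-0.121]},{"jaw":-1,"delta_pos":[0,0,-0.006],"dr":[0,0,-0.121]},{"jaw":-1,"delta_pos":[0,0,-0.006],"dr":[0,0,-0.121]},{"jaw":-1,"delta_pos":[0,0,-0.006],"dr":[0,0,-0.121]},{"jaw":-1,"delta_pos":[0,0,-0.006],"dr":[0,0,-0.121]},{"jaw":-1,"delta_pos":[0,0,-0.006],"dr":[0,0,-0.121]}]' --force 40

```text
clock: 1.42
eef_pos: [0.1684, -0.4963, 0.297]
eef_rot: [[0.245, 0.969, -0.001], [0.969, -0.245, 0.003], [0.003, -0.001, -1.0]]
wrist_force: [-0.3, -0.7, -0.4]
gripper_width: -0.0002
```

```bash
cat >> h.py <<'E'
K=np.array([.5939,.0670,.2018]);B=np.array([.5590,-.0499,.1665])
UX=np.array([.961,-.277,0]);UY=np.array([.277,.961,0]);DN=np.array([0,0,-1.])
RT=np.c_[UY,-np.cross(UY,DN)*-1*-1,DN]
RT[:,1]=np.cross(DN,UY)
def rep(*targets):
    s=get_state();R=s["eef_rot"];p=s["eef_pos"]
    print("t",s["clock"],"p",np.round(p,4),"F",np.round(s["wrist_force"],2),"M",np.round(s["moment"],2),"w",round(float(s["gripper_width"]),4),"q",np.round(s["joints"],2))
    print("dr",np.round(cv2.Rodrigues(R.T@RT)[0].ravel(),3))
    print("p rel bar in hatch xyz",np.round([(p-B)@UX,(p-B)@UY,p[2]],4))
    for t in targets: print("to",np.round(t,4),"tool d",np.round(R.T@(np.array(t)-p),4))
E
python3 -c "
from h import *
rep(np.r_[K[:2],.29],np.r_[B[:2],.29])"
```

```text
t 1.4167 p [ 0.1684 -0.4963  0.297 ] F [-0.27 -0.72 -0.44] M [-0.02  0.05  0.02] w -0.0002 q [-1.38  0.27 -0.05  1.25  0.    0.44]
dr [-0.001 -0.003  0.033]
p rel bar in hatch xyz [-0.2518 -0.5372  0.297 ]
to [0.5939 0.067  0.29  ] tool d [0.6504 0.2744 0.0084]
to [ 0.559  -0.0499  0.29  ] tool d [0.5285 0.2693 0.0081]
```

Emit:
jog_arm --moves '[{"jaw":-1,"delta_pos":[0.036,0.015,0],"dr":[0,0,0.003]},{"jaw":-1,"delta_pos":[0.036,0.015,0],"dr":[0,0,0.003]},{"jaw":-1,"delta_pos":[0.036,0.015,0],"dr":[0,0,0.003]},{"jaw":-1,"delta_pos":[0.036,0.015,0],"dr":[0,0,0.003]},{"jaw":-1,"delta_pos":[0.036,0.015,0],"dr":[0,0,0.003]},{"jaw":-1,"delta_pos":[0.036,0.015,0],"dr":[0,0,0.003]},{"jaw":-1,"delta_pos":[0.036,0.015,0],"dr":[0,0,0.003]},{"jaw":-1,"delta_pos":[0.036,0.015,0],"dr":[0,0,0.003]},{"jaw":-1,"delta_pos":[0.036,0.015,0],"dr":[0,0,0.003]},{"jaw":-1,"delta_pos":[0.036,0.015,0],"dr":[0,0,0.003]},{"jaw":-1,"delta_pos":[0.036,0.015,0],"dr":[0,0,0.003]},{"jaw":-1,"delta_pos":[0.036,0.015,0],"dr":[0,0,0.003]}]'

```text
clock: 2.42
eef_pos: [0.459, -0.1144, 0.2986]
eef_rot: [[0.281, 0.96, 0.004], [0.96, -0.281, -0.005], [-0.004, 0.005, -1.0]]
wrist_force: [0.8, -1.3, 0.7]
gripper_width: -0.0001
```

```bash
python3 -c "
from h import *
rep(np.r_[K[:2],.29],np.r_[B[:2],.29])"
```

```text
t 2.4167 p [ 0.459  -0.1144  0.2986] F [ 0.77 -1.31  0.71] M [-0.02 -0.03  0.01] w -0.0001 q [-0.4   0.16 -0.19  1.22 -0.    1.46]
dr [ 0.005  0.004 -0.004]
p rel bar in hatch xyz [-0.0782 -0.0897  0.2986]
to [0.5939 0.067  0.29  ] tool d [0.212  0.0784 0.0081]
to [ 0.559  -0.0499  0.29  ] tool d [0.09   0.0778 0.0086]
```

Emit:
jog_arm --moves '[{"jaw":-1,"delta_pos":[0.036,0.014,0.004],"dr":[0,0,0]},{"jaw":-1,"delta_pos":[0.036,0.014,0.004],"dr":[0,0,0]},{"jaw":-1,"delta_pos":[0.036,0.014,0.004],"dr":[0,0,0]},{"jaw":-1,"delta_pos":[0.036,0.014,0.006],"dr":[0,0,0]},{"jaw":-1,"delta_pos":[0.034,0.012,0.006],"dr":[0,0,0]},{"jaw":-1,"delta_pos":[0.032,0.01,0.006],"dr":[0,0,0]},{"jaw":-1,"delta_pos":[0,0,0],"dr":[0,0,0]}]'

```text
clock: 3.0
eef_pos: [0.6018, 0.0821, 0.2671]
eef_rot: [[0.276, 0.961, 0.009], [0.961, -0.276, -0.005], [-0.002, 0.01, -1.0]]
wrist_force: [-1.4, 0.1, -0.3]
gripper_width: 0.0001
```

```bash
python3 -c "
from h import *
rep(np.r_[K[:2],.24],np.r_[B[:2],.29])
w=grab_frame('wrist');s=grab_frame('side')
cv2.imwrite('pics/w1.png',w[:,:,::-1]);cv2.imwrite('pics/s1.png',s[:,:,::-1])
cv2.imwrite('pics/t1.png',grab_frame('top')[:,:,::-1])
"
```

```text
t 3.0 p [0.6018 0.0821 0.2671] F [-1.37  0.08 -0.29] M [-0.03  0.02 -0.04] w 0.0001 q [ 0.02  0.44  0.11  1.24 -0.01  1.87]
dr [0.01  0.002 0.001]
p rel bar in hatch xyz [0.0046 0.1387 0.2671]
to [0.5939 0.067  0.24  ] tool d [-0.0166 -0.0037  0.0271]
to [ 0.559  -0.0499  0.29  ] tool d [-0.1388 -0.0045 -0.0227]
```

View pics/w1.png

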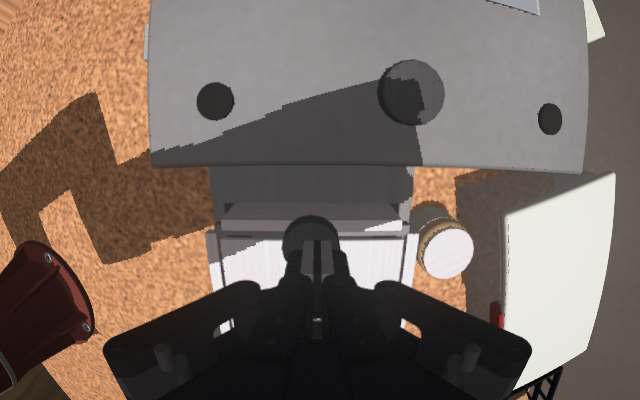

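View pics/s1.png

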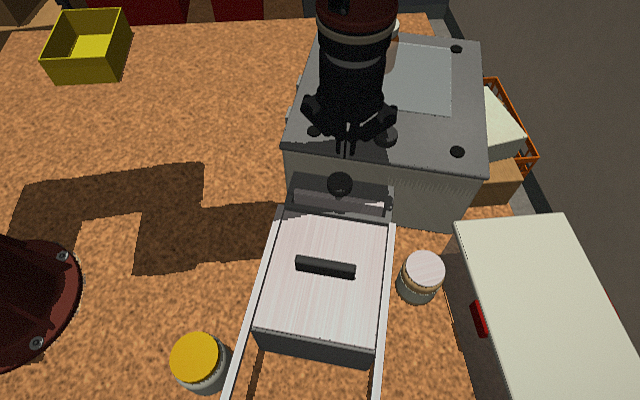

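The wrist view shows the knob at about (310,240) under the fingertips, which are roughly 17 mm past it towards the chest. I'll correct that, then lower.

Emit:
jog_arm --moves '[{"jaw":-1,"delta_pos":[-0.008,-0.002,0.008],"dr":[0.005,0,0]},{"jaw":-1,"delta_pos":[-0.008,-0.002,0.008],"dr":[0.005,0,0]},{"jaw":-1,"delta_pos":[0,0,0.008],"dr":[0,0,0]},{"jaw":-1,"delta_pos":[0,0,0],"dr":[0,0,0]},{"jaw":-1,"delta_pos":[0,0,0],"dr":[0,0,0]}]'

```text
clock: 3.57
eef_pos: [0.5896, 0.0577, 0.2455]
eef_rot: [[0.284, 0.959, 0.001], [0.959, -0.284, -0.005], [-0.005, 0.002, -1.0]]
wrist_force: [0.1, 0.1, 0.3]
gripper_width: -0.0001
```

```bash
python3 -c "
from h import *
rep(np.r_[K[:2],.207])"
```

```text
t 3.5667 p [0.5896 0.0577 0.2455] F [0.14 0.08 0.28] M [ 0.01 -0.04 -0.  ] w -0.0001 q [-0.02  0.42  0.03  1.18 -0.    1.84]
dr [ 0.002  0.005 -0.008]
p rel bar in hatch xyz [-0.0004  0.1118  0.2455]
to [0.5939 0.067  0.207 ] tool d [0.0104 0.0014 0.0385]
```

Emit:
jog_arm --moves '[{"jaw":-1,"delta_pos":[0.008,0.001,0.005],"dr":[0,0,0]},{"jaw":-1,"delta_pos":[0.004,0,0.005],"dr":[0,0,0]},{"jaw":-1,"delta_pos":[0,0,0.005],"dr":[0,0,0]},{"jaw":-1,"delta_pos":[0,0,0.002],"dr":[0,0,0]},{"jaw":-1,"delta_pos":[0,0,0],"dr":[0,0,0]}]'

```text
clock: 3.98
eef_pos: [0.5949, 0.0698, 0.2277]
eef_rot: [[0.285, 0.959, 0.002], [0.958, -0.285, -0.005], [-0.004, 0.004, -1.0]]
wrist_force: [-0.1, 0.2, 0.1]
gripper_width: 0.0002
```

```bash
python3 -c "
from h import *
rep(np.r_[K[:2],.207])"
```

```text
t 3.9833 p [0.5949 0.0698 0.2277] F [-0.11  0.25  0.14] M [0.   0.04 0.02] w 0.0002 q [-0.    0.44  0.02  1.14 -0.    1.86]
dr [ 0.004  0.004 -0.008]
p rel bar in hatch xyz [0.0014 0.125  0.2277]
to [0.5939 0.067  0.207 ] tool d [-0.0029 -0.0002  0.0207]
```

Now I'll press down in small rows.

Emit:
jog_arm --moves '[{"jaw":-1,"delta_pos":[-0.002,0,0.004],"dr":[0,0,0]},{"jaw":-1,"delta_pos":[0,0,0.004],"dr":[0,0,0]},{"jaw":-1,"delta_pos":[0,0,0.004],"dr":[0,0,0]},{"jaw":-1,"delta_pos":[0,0,0.003],"dr":[0,0,0]}]'

```text
clock: 4.32
eef_pos: [0.5948, 0.0681, 0.212]
eef_rot: [[0.284, 0.959, 0.003], [0.959, -0.284, -0.005], [-0.003, 0.005, -1.0]]
wrist_force: [-0.1, 0.1, 1.1]
gripper_width: 0.0
```

```bash
python3 -c "
from h import *
rep(np.r_[K[:2],.207])"
```

```text
t 4.3167 p [0.5948 0.0681 0.212 ] F [-0.07  0.11  1.1 ] M [ 0.12  0.01 -0.03] w 0.0 q [-0.01  0.45 -0.01  1.1  -0.    1.85]
dr [ 0.005  0.003 -0.008]
p rel bar in hatch xyz [0.0017 0.1233 0.212 ]
to [0.5939 0.067  0.207 ] tool d [-0.0013 -0.0005  0.005 ]
```

Contact: Fz is 1.1 N, so the door is sinking.

Emit:
jog_arm --moves '[{"jaw":-1,"delta_pos":[0,0,0.003],"dr":[0,0,0]},{"jaw":-1,"delta_pos":[0,0,0.002],"dr":[0,0,0]}]'

```text
clock: 4.48
eef_pos: [0.5949, 0.0681, 0.2069]
eef_rot: [[0.284, 0.959, 0.004], [0.959, -0.284, -0.004], [-0.003, 0.005, -1.0]]
wrist_force: [-10.4, 0.2, 30.1]
gripper_width: -0.0001
```

Emit:
jog_arm --moves '[{"jaw":-1,"delta_pos":[0,0,0.002],"dr":[0,0,0]}]'

```text
clock: 4.57
eef_pos: [0.5949, 0.0681, 0.2068]
eef_rot: [[0.284, 0.959, 0.006], [0.959, -0.284, -0.004], [-0.003, 0.007, -1.0]]
wrist_force: [-12.5, 0.2, 36.9]
gripper_width: 0.0002
```

The door is at its stop: the TCP is at 0.2068, so the tip is at 0.190. I'll ease off to about 12 N and hold.

Emit:
jog_arm --moves '[{"jaw":-1,"delta_pos":[0,0,0.0007],"dr":[0,0,0]},{"jaw":-1,"delta_pos":[0,0,0.0007],"dr":[0,0,0]},{"jaw":-1,"delta_pos":[0,0,0.0007],"dr":[0,0,0]}]'

```text
clock: 4.82
eef_pos: [0.5951, 0.068, 0.207]
eef_rot: [[0.284, 0.959, 0.008], [0.959, -0.284, -0.004], [-0.002, 0.009, -1.0]]
wrist_force: [-3.5, 0.4, 11.6]
gripper_width: 0.0002
```

Emit:
jog_arm --moves '[{"jaw":-1,"delta_pos":[0,0,0.0007],"dr":[0,0,0]},{"jaw":-1,"delta_pos":[0,0,0.0007],"dr":[0,0,0]},{"jaw":-1,"delta_pos":[0,0,0.0007],"dr":[0,0,0]}]'

```text
clock: 5.07
eef_pos: [0.595, 0.068, 0.207]
eef_rot: [[0.284, 0.959, 0.01], [0.959, -0.284, -0.004], [-0.001, 0.011, -1.0]]
wrist_force: [-4.3, 0.1, 9.8]
gripper_width: 0.0003
```

Emit:
jog_arm --moves '[{"jaw":-1,"delta_pos":[0,0,-0.015],"dr":[0.011,0,0]},{"jaw":-1,"delta_pos":[0,0,-0.015],"dr":[0,0,0]},{"jaw":-1,"delta_pos":[-0.02,0,-0.002],"dr":[0,0,0]},{"jaw":-1,"delta_pos":[-0.02,0,0],"dr":[0,0,0]},{"jaw":-1,"delta_pos":[-0.015,0,0],"dr":[0,0,0]},{"jaw":-1,"delta_pos":[-0.005,0,0],"dr":[0,0,0]},{"jaw":-1,"delta_pos":[0,0,0],"dr":[0,0,0]}]'

```text
clock: 5.65
eef_pos: [0.577, 0.0091, 0.2382]
eef_rot: [[0.283, 0.959, -0.003], [0.959, -0.283, -0.002], [-0.002, -0.003, -1.0]]
wrist_force: [-0.8, 0.1, 0.1]
gripper_width: -0.0001
```

```bash
python3 -c "
from h import *
rep(np.r_[(B+.05*UY)[:2],.167])
cv2.imwrite('pics/s2.png',grab_frame('side')[:,:,::-1])"
```

```text
t 5.65 p [0.577  0.0091 0.2382] F [-0.78  0.14  0.06] M [ 0.01 -0.04  0.09] w -0.0001 q [-0.11  0.4  -0.02  1.15 -0.    1.75]
dr [-0.003  0.002 -0.006]
p rel bar in hatch xyz [0.001  0.0616 0.2382]
to [ 0.5729 -0.0018  0.167 ] tool d [-0.0115 -0.0007  0.0712]
```

View pics/s2.png

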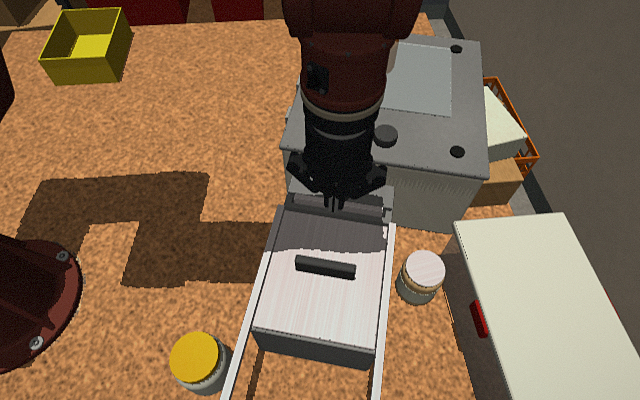

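Emit:
jog_arm --moves '[{"jaw":-1,"delta_pos":[-0.004,0,0.015],"dr":[0,0,0]},{"jaw":-1,"delta_pos":[-0.004,0,0.015],"dr":[0,0,0]},{"jaw":-1,"delta_pos":[0,0,0.015],"dr":[0,0,0]},{"jaw":-1,"delta_pos":[0,0,0.012],"dr":[0,0,0]},{"jaw":-1,"delta_pos":[0,0,0.007],"dr":[0,0,0]},{"jaw":-1,"delta_pos":[0,0,0.002],"dr":[0,0,0]},{"jaw":-1,"delta_pos":[0,0,0],"dr":[0,0,0]}]'

```text
clock: 6.28
eef_pos: [0.5763, 0.0064, 0.1687]
eef_rot: [[0.28, 0.96, -0.002], [0.96, -0.28, 0.0], [-0.0, -0.002, -1.0]]
wrist_force: [0.2, 0.8, 0.4]
gripper_width: 0.0
```

```bash
python3 -c "
from h import *
rep(np.r_[(B+.025*UY)[:2],.167])
cv2.imwrite('pics/s3.png',grab_frame('side')[:,:,::-1])"
```

```text
t 6.2833 p [0.5763 0.0064 0.1687] F [0.22 0.83 0.43] M [-0.01 -0.01  0.03] w 0.0 q [-0.12  0.44 -0.14  0.99 -0.    1.74]
dr [-0.002  0.    -0.003]
p rel bar in hatch xyz [0.0011 0.0589 0.1687]
to [ 0.5659 -0.0259  0.167 ] tool d [-0.0339 -0.001   0.0018]
```

View pics/s3.png

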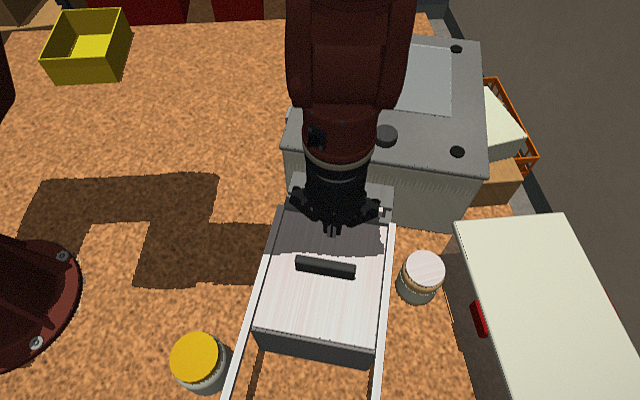

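The fingers stand clear behind the bar, on the chest side. Next I'll push the hatch open.

Emit:
jog_arm --moves '[{"jaw":-1,"delta_pos":[-0.012,0,0],"dr":[0,0,0]},{"jaw":-1,"delta_pos":[-0.012,0,0],"dr":[0,0,0]},{"jaw":-1,"delta_pos":[-0.012,0,0],"dr":[0,0,0]},{"jaw":-1,"delta_pos":[-0.012,0,0],"dr":[0,0,0]},{"jaw":-1,"delta_pos":[-0.012,0,0],"dr":[0,0,0]},{"jaw":-1,"delta_pos":[-0.012,0,0],"dr":[0,0,0]},{"jaw":-1,"delta_pos":[-0.012,0,0],"dr":[0,0,0]}]'

```text
clock: 6.92
eef_pos: [0.5525, -0.0796, 0.1713]
eef_rot: [[0.277, 0.961, 0.003], [0.961, -0.277, 0.003], [0.004, 0.002, -1.0]]
wrist_force: [1.4, 3.1, -2.4]
gripper_width: 0.0001
```

```bash
python3 -c "
from h import *
rep(np.r_[(B-.105*UY)[:2],.168])"
```

```text
t 6.9167 p [ 0.5525 -0.0796  0.1713] F [ 1.37  3.07 -2.37] M [ 0.69 -0.42  0.06] w 0.0001 q [-0.28  0.4  -0.2   0.97  0.    1.58]
dr [ 0.002 -0.004 -0.   ]
p rel bar in hatch xyz [ 0.002  -0.0303  0.1713]
to [ 0.5299 -0.1508  0.168 ] tool d [-0.0747 -0.002   0.0031]
```

Emit:
jog_arm --moves '[{"jaw":-1,"delta_pos":[-0.012,0,0.001],"dr":[0,0,0]},{"jaw":-1,"delta_pos":[-0.012,0,0.001],"dr":[0,0,0]},{"jaw":-1,"delta_pos":[-0.012,0,0.001],"dr":[0,0,0]},{"jaw":-1,"delta_pos":[-0.012,0,0],"dr":[0,0,0]},{"jaw":-1,"delta_pos":[-0.008,0,0],"dr":[0,0,0]}]'

```text
clock: 7.33
eef_pos: [0.5352, -0.1407, 0.1691]
eef_rot: [[0.279, 0.96, 0.005], [0.96, -0.279, 0.003], [0.004, 0.004, -1.0]]
wrist_force: [0.7, 3.3, 1.6]
gripper_width: -0.0
```

```bash
python3 -c "
from h import *
rep(np.r_[(B-.105*UY)[:2],.168])"
```

```text
t 7.3333 p [ 0.5352 -0.1407  0.1691] F [0.73 3.33 1.63] M [ 0.69 -0.21  0.  ] w -0.0 q [-0.39  0.4  -0.22  0.96  0.    1.46]
dr [ 0.004 -0.004 -0.002]
p rel bar in hatch xyz [ 0.0023 -0.0939  0.1691]
to [ 0.5299 -0.1508  0.168 ] tool d [-0.0112 -0.0022  0.001 ]
```

Emit:
jog_arm --moves '[{"jaw":-1,"delta_pos":[-0.005,0,0],"dr":[0,0,0]},{"jaw":-1,"delta_pos":[-0.003,0,0],"dr":[0,0,0]}]'

```text
clock: 7.5
eef_pos: [0.5326, -0.1497, 0.1691]
eef_rot: [[0.28, 0.96, 0.006], [0.96, -0.28, 0.005], [0.007, 0.004, -1.0]]
wrist_force: [7.3, 22.9, 4.3]
gripper_width: 0.0001
```

Emit:
jog_arm --moves '[{"jaw":-1,"delta_pos":[-0.003,0,0],"dr":[0,0,0]}]'

```text
clock: 7.58
eef_pos: [0.5325, -0.1498, 0.1692]
eef_rot: [[0.278, 0.96, 0.008], [0.96, -0.279, 0.013], [0.014, 0.004, -1.0]]
wrist_force: [8.0, 28.3, 6.3]
gripper_width: 0.0
```

The hatch is against its stop: force has jumped to about 28 N and the TCP no longer moves. I'll back off, lift and check.

Emit:
jog_arm --moves '[{"jaw":-1,"delta_pos":[0,0,0],"dr":[0,0,0]},{"jaw":-1,"delta_pos":[0.004,0,0],"dr":[0,-0.01,0]},{"jaw":-1,"delta_pos":[0.01,0,0],"dr":[0,0,0]},{"jaw":-1,"delta_pos":[0.004,0,-0.01],"dr":[0,0,0]},{"jaw":-1,"delta_pos":[0,0,-0.03],"dr":[0,0,0]},{"jaw":-1,"delta_pos":[0,0,-0.03],"dr":[0,0,0]},{"jaw":-1,"delta_pos":[0,0.03,-0.03],"dr":[0,0,0]},{"jaw":-1,"delta_pos":[-0.03,0.03,-0.02],"dr":[0,0,0]},{"jaw":-1,"delta_pos":[-0.03,0.02,0],"dr":[0,0,0]},{"jaw":-1,"delta_pos":[-0.03,0,0],"dr":[0,0,0]},{"jaw":-1,"delta_pos":[0,0,0],"dr":[0,0,0]},{"jaw":-1,"delta_pos":[0,0,0],"dr":[0,0,0]}]'

```text
clock: 8.58
eef_pos: [0.5879, -0.237, 0.2968]
eef_rot: [[0.271, 0.963, -0.002], [0.963, -0.271, -0.004], [-0.005, -0.001, -1.0]]
wrist_force: [0.1, 0.3, -0.7]
gripper_width: -0.0
```

```bash
python3 -c "
from h import *
rep()
cv2.imwrite('pics/s4.png',grab_frame('side')[:,:,::-1]);cv2.imwrite('pics/t4.png',grab_frame('top')[:,:,::-1])"
```

```text
t 8.5833 p [ 0.5879 -0.237   0.2968] F [ 0.07  0.3  -0.7 ] M [ 0.   -0.07 -0.04] w -0.0 q [-0.5   0.49  0.27  1.35 -0.    1.35]
dr [-0.001  0.005  0.006]
p rel bar in hatch xyz [ 0.0796 -0.1718  0.2968]
```

View pics/s4.png

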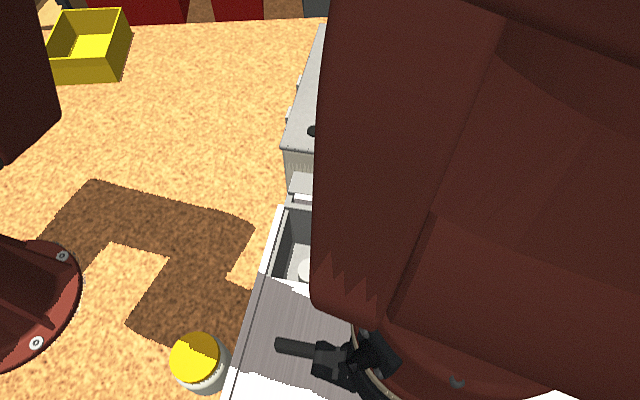

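View pics/t4.png

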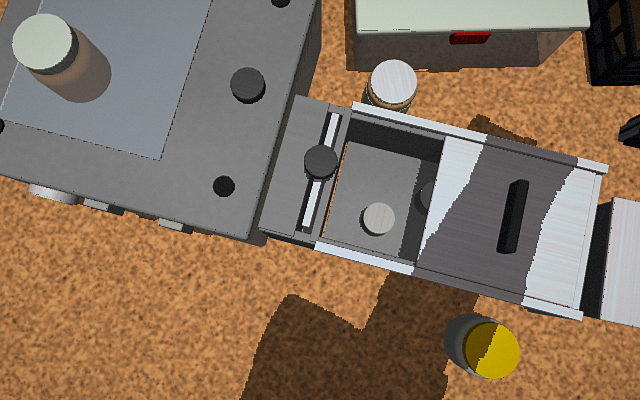

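The top view shows the bar at about (513,216) against the stop rail, and the knob at about (321,161), close to the slot. Next I'll check both numerically.

```bash
python3 - <<'E'
from h import *
b=cv2.imread("pics/t4.png");a=cv2.imread("pics/t0.png") if 0 else cv2.imread("pics/top0.png")
x=np.hstack([cv2.resize(b[130:200,290:350],None,fx=5,fy=5),cv2.resize(b[170:240+20,480:540],None,fx=5,fy=5)[:350]]);cv2.imwrite("pics/zt4.png",cv2.convertScaleAbs(x,alpha=1.8,beta=30))
p=plane("top",(514,216),.168);print(p,np.linalg.norm((p-B)[:2]),(p-B)@UY)
Kt=C["top"]
for z in(.19,.196,.202):
    q=Kt["K"]@(Kt["extrinsics"][:3]@np.r_[K[:2],z,1]);print(z,q[:2]/q[2])
E
```

```text
[ 0.52484159 -0.16098455  0.168     ] 0.11621779342045836 -0.11621413761790593
0.19 [320.5627182  159.95964105]
0.196 [320.55203855 158.75690394]
0.202 [320.54113931 157.52943556]
```

View pics/zt4.png

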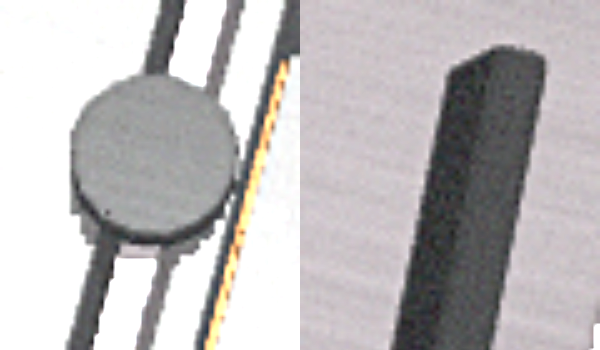

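```bash
python3 -c "
from cell import *
print(sign_off()); print(get_state()['clock'])"
```

```text
the job is handed in; nothing more can be done
None
the job is handed in; nothing more can be done
```

The inner door is shut and the outer hatch is fully open. I handed the job in at about 8.7 s of the 40 s allowed; sign-off gave no verdict.

- **Inner door:** I pressed its knob with closed fingers until the door stopped with the fingertips at 0.190 m. The force briefly reached about 37 N, above the suggested 6–20 N. I then held about 10–12 N for roughly 0.5 s.
- **Outer hatch:** I pushed the bar from the chest side until the hatch hit its stop. It slid at about 3 N, and the force rose to about 28 N at the stop. I then backed off and lifted clear.

**Last checks:**
- **Top view:** The bar had moved about 116–118 mm, against the 105 mm needed, and the knob's top was at about 0.19 m, which is shut.
- **Wrist force:** It read about zero, so nothing was being touched.
- **Side view:** The arm blocked this camera, so the final positions come from the top camera and from the arm's position at both stops. None of these readings disagreed.

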